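# Feed a blank under the spring-closed leaf of a drill jig

## Task

Load the drill jig: hold its long lift bar down with one fingertip so that the spring-closed leaf stands open, and meanwhile push the wooden blank with the other fingertip along the channel and under the leaf until its front end is fully home against the end stop. Then let the bar come up, so that the leaf closes down on the blank and holds it, and move clear. Only press and push: do not pick the blank up, and leave the other things on the bench where they are.

Things in the scene. Friction and masses are not known exactly. Their poses are not given: they have to be found in the camera images.
- jig: Drill jig fixed to the bench, plywood base 325 x 140 x 12 mm. Origin at bench height, mid-channel, at the mouth (front edge of the leaf). x: feed direction, from the infeed end to the end stop; y: across the channel to the lift-bar side, nearer the robot; z up. Base from x -250 to 75, y -50 to 90 mm. At x below -14 mm only base, rails and lift bar stand there.
- mouth (a point): Middle of the channel's floor under the leaf's front edge (jig x = y = 0), 12 mm above the bench. Two aluminium rails, 41 mm apart, 8 mm wide, tops 22 mm above the bench, run along the channel. The leaf is a steel flap over jig x 0 to 40 mm with two brass drill bushes; fully open, its free edge is about 100 mm above the bench. Its two hinge lugs at y 29 to 46 mm are 48 mm high.
- leaf (a joint): Opening of the leaf, rad. Hinge axis along jig x at y = 36 mm, 40 mm above the bench. 0: shut on the empty channel, its free edge drooping so that it blocks the blank; 0.30: level on top of a blank; above 0.40 a blank passes freely; 1.0: fully open. A spring always shuts it: on the lift bar it takes about 5 N at first, 10 to 12 N when open.
- lift_bar (a point): Steel rod, 12 mm diameter, part of the leaf: pressing it down opens the leaf. It runs along jig x from -254 to 38 mm and can be pressed or slid along from -250 to -20 mm. Origin on its centre line, level with the mouth. Centre line: shut, jig y 73 mm, 56 mm above the bench; at 0.42 rad, y 76, 40 mm up; at 0.72 rad, y 74, 28 mm up (rod's top 34 mm); at 1.0 rad, y 69, 18 mm up.
- bar_point (a point): A point on the lift bar's centre line, 150 mm before the mouth (jig x = -150 mm).
- stop_face (a point): Middle of the end stop's flat face, a steel block 57 mm wide standing across the channel: jig x = +50 mm, 31 mm above the bench. The blank's front end must meet it.
- blank: The blank: a sawn wooden bar 38 x 160 x 38 mm, about 0.12 kg, lying in the channel before the leaf with 1.5 mm play to each rail. Origin at the centre of its underside (12 mm above the bench; its top is 50 mm above the bench); its y axis points along its length to its front end, i.e. along jig +x.
- blank_front (a point): Centre of the blank's front end face, the end toward the leaf (19 mm above its underside). At the start it lies 20 to 60 mm before the mouth.
- blank_rear (a point): Centre of the blank's rear end face, 160 mm behind the front one: the face to push. When the blank is home it lies at jig x = -110 mm.
- spare_block: Bystander: wooden block 38 x 90 x 38 mm beside the jig, on the side away from the robot. Origin under its centre.
- pencil: Bystander: pencil, 8 mm thick, 158 mm long, on the robot's side of the jig. Origin under its centre.
- marker: Bystander: marker pen, 17 x 135 x 16 mm, beyond the end stop. Origin under its centre.
- tape_measure: Bystander: tape measure 37 x 94 x 69 mm, to the right of the jig. Origin under its centre.
- block_plane: Bystander: block plane 47 x 164 x 51 mm, far right of the jig. Origin under its centre.
- pliers: Bystander: pliers 71 x 204 x 14 mm, to the left of the jig. Origin under its centre.

How it is judged (in metres and radians):
On the way, in this order (a step that is already met when the one before it is completed fails the run):
1. the lift bar is held down by a finger and the leaf stands open, with the blank still before it (value of joint leaf above 0.4 rad and contact force between the fingers and leaf_c7 above 0.5 N and x of blank_front in the frame of jig below 0.003 m), for 0.1 s.
2. the bar still held down by a finger, a finger pushes the blank on under the open leaf (value of joint leaf above 0.33 rad and contact force between the fingers and leaf_c7 above 0.5 N and contact force between the fingers and blank above 0.05 N and x of blank_front in the frame of jig above 0.01 m), for 0.05 s.
At the end, for the whole second after the job is handed in: The blank lies flat in the channel with its front end within 3 mm of the end stop, the leaf has closed and lies on top of it (leaf angle 0.24 to 0.36 rad), pressing it onto the channel's floor, and all is at rest (x of blank_front in the frame of jig between 0.047 and 0.053 m and y of blank_front in the frame of jig between -0.004 and 0.004 m and angle between the y axis of blank and the x axis of jig, either way round below 0.05 rad and angle between blank's own z axis and vertical below 0.04 rad and height (world z) of blank below 0.015 m and value of joint leaf between 0.24 and 0.36 rad and contact force between blank and jig above 2 N and linear speed of blank below 0.01 m/s); the robot touches nothing.
It fails at once if the blank is lifted or tipped: more than 10 mm off the channel's floor, or tilted more than 0.15 rad (height (world z) of blank above 0.022 m or angle between blank's own z axis and vertical above 0.15 rad).
It fails at once if another thing on the bench is pushed more than 20 mm from its place (distance of any of spare_block, pencil, marker, tape_measure, block_plane, pliers from where it was at the start of the episode above 0.02 m).
It also fails if it takes over 42 s, if anything falls off the work surface, if the arm or the gripper's body presses on something with over 40 N, if the wrist force passes 120 N, or if a joint passes its speed limit or range.

## Robot

A 6-joint arm with a two-finger parallel gripper is mounted at the origin on a cart in front of the work surface, level with it; the furniture and walls round the work are solid. World frame = base frame: x ahead of the robot, y to its left, z up, the work surface at z = 0. Lengths are in mm, angles in rad, forces in N, time in s.
With the tool pointing down it reaches from about 400 to 925 mm from the base axis. Payload 12.5 kg.
Tool frame: the origin (TCP) lies on the front face of the gripper's body, between the roots of the fingers; the fingertips stand 78 mm ahead of it and the grasp point (between the pads) lies 59 mm ahead of it (env.nose_length is the distance from the TCP to the fingertips, in mm); z points along the fingers, y is the line along which they close (so a half turn about z gives the same grasp; the last joint's range is limited). The gripper opens to 95 mm and grips with 3 to 60 N. Pads are 20 mm wide; open, the fingers measure 119 mm over their backs; the gripper's body (75 mm by 180 mm) begins 59 mm behind the grasp point.
Start: joints at [-1.391, 0.491, 1.559, -0, 1.092, -0.106], TCP at [176.225, -599.652, 292.261] pointing down, gripper open.
Joint ranges: [-3.1, 3.1], [-0.84, 2.19], [0.05, 2.79], [-1.13, 4.28], [0.06, 2.93], [-2.69, 2.69]. Speed limits (rad/s): [2.22, 2.22, 2.79, 3.14, 3.14, 3.14].

## Interface

Orientations are given as [roll, pitch, yaw] about the fixed x, y, z axes, in that order (R = Rz(yaw) Ry(pitch) Rx(roll)).
In Python, from cell import env gives the robot as it stands.
- The arm moves only by the tool jog_arm, never from a script. Its argument "motion" is a list of rows, each a list of 7 numbers: the turn, a rotation vector about the tool's x, y, z in degrees, then the shift along the tool's x, y, z in mm, then the finger opening in mm, from 0 to 95.1. In form: [[wx, wy, wz, x, y, z, hand], ...]. A call has 1 to 10 rows; each row shifts and turns the commanded pose from where the row before left it, along the tool's axes as they then stand; what a row does not reach is not made up. A row lasts 1/8 s, in which the tool goes at most 62.5 mm and 10.7 degrees, less where a joint would pass 70% of its speed; a pose out of reach is approached as far as the arm can. A call is refused whole if a number of a shift passes 62.5 or a number of a turn 10.7, either way. A call with a gripper value outside its range is refused whole. The fingers move at their own pace and stop on an object; the grip force is fixed at half the most. Time passes only in rows, so rows that do not move let the fingers close. It gives the time, the measured TCP pose, the force, the opening and the grip force at its end, in the units of the state.
- env.state(): the state, without advancing time (a new reading comes with each control period).
- env.read_camera(name): name is "side" or "top" or "wrist"; returns a dict with "color" (400x640x3 uint8, red, green, blue), "z_map" (400x640 float32, mm along the optical axis (not along the pixel's ray), 0 where there is no reading), "camera_matrix" (3x3 intrinsics, pixels), "world_to_cam" (4x4, takes a point from world to camera coordinates). Camera axes: x right, y up, looking along -z (the intrinsics and any distortion apply to the point x, -y, -z); pixel columns grow to the right and rows downward; lengths in mm; the calibration is good to about 2 mm. A picture is of the moment at which its call begins.
- env.job_done(): hands the job in; it is judged then, once.
Trained networks look in the newest picture that a camera, given by its name, has taken for a name from the list of things; names that differ only in an ending like _2 or _b are one class to them, and where a whole thing is asked for, a point or a joint stands for the part that bears it (a point fixed in the world has none). Each returns a list of dicts, best first, with "score" (0 to 1); they miss things now and then, are a little off and sometimes report something else, mostly with a low value. They report only what shows in the picture. A call takes as long as a camera call.
- env.recognise(camera, thing): "location" ([column, row] in pixels, amid what is visible of it).
The state is a dict: "t": time; "joints": joint angles; "qvel": joint speeds; "tau": joint torques, N m; "eef_pos": TCP position; "tcp_rot": TCP orientation; "ft_force": force on the tool from outside, world axes, zero at the start; "moment": the same for the moment, N m; "opening": opening from 0.0 (shut) to 1.0 (fully open); "grip_force": force on a finger pad.
Only numpy, scipy, OpenCV 4.12 (cv2) and the standard library are available. Lean on these libraries where they do the work, as an engineer would, in place of code of your own. Each camera call takes 0.05 s, during which the arm holds its last target. There are 200 camera calls.

## Working session

There is one attempt and no reset: what is moved stays moved. The work goes in short steps, Python scripts to look and compute and a tool call to move; the robot and the scene stay as the last step left them, time stands still between calls to the robot, and variables do not carry over. Pictures are saved under pics/ and viewed, at most 10 in all, crops included, and the job is handed in when it is done.

Besides the shell and the picture viewer there is one more tool, called after "Request:" in YAML: its name, and indented under it one key for each argument. jog_arm: Moves the arm, as the interface text tells. Its arguments: {"type":"object","properties":{"motion":{"type":"array"}},"required":["motion"]}

```bash
ls; mkdir -p pics; cat > h.py <<'E'
import numpy as np, cv2
from cell import env
def px2w(c,u,v,z=None):
    K=c["camera_matrix"];T=np.linalg.inv(c["world_to_cam"])
    d=np.array([(u-K[0,2])/K[0,0],-(v-K[1,2])/K[1,1],-1.])
    if z is None:
        p=d*c["z_map"][int(v),int(u)]
        return (T@np.r_[p,1])[:3]
    o=T[:3,3];r=T[:3,:3]@d
    return o+r*(z-o[2])/r[2]
def cloud(c):
    K=c["camera_matrix"];T=np.linalg.inv(c["world_to_cam"]);Z=c["z_map"]
    v,u=np.mgrid[:Z.shape[0],:Z.shape[1]]
    P=np.stack([(u-K[0,2])/K[0,0]*Z,-(v-K[1,2])/K[1,1]*Z,-Z],-1)
    return P@T[:3,:3].T+T[:3,3]
E
python3 - <<'E'
from h import *
s=env.state();print(s)
for n in("top","side"):
    c=env.read_camera(n);cv2.imwrite(f"pics/{n}0.png",c["color"][:,:,::-1])
    np.savez(f"{n}0.npz",**c)
    for t in("mouth","lift_bar","bar_point","stop_face","blank","blank_front","blank_rear","jig","pencil","spare_block"):
        r=env.recognise(n,t)
        for q in r[:1]:
            u,v=q["location"];print(n,t,q["score"],u,v,px2w(c,u,v).round(1))
E
```

```text
pics
{'t': 0.0, 'joints': array([-1.39062048e+00,  4.91540950e-01,  1.55947467e+00,  2.42687665e-05,
        1.09166375e+00, -1.05599321e-01]), 'qvel': array([ 0.00047147,  0.00116753,  0.00013563, -0.00076638,  0.00060027,
        0.00012276]), 'tau': array([-2.70351984e-04, -6.12632990e+01, -2.58179820e+01,  6.92579267e-02,
        4.82131785e-02, -8.22820152e-05]), 'eef_pos': array([ 176.18520022, -599.48336002,  291.66457248]), 'tcp_rot': array([-3.14051426e+00, -1.35947164e-04,  2.85763898e-01]), 'ft_force': array([-0.64558285,  1.038063  ,  0.85147794]), 'moment': array([-0.03610871,  0.00774278,  0.01091812]), 'grip_force': 0.0, 'opening': 0.996951502209916}
top lift_bar 0.79 328.2 215.4 [506.7  64.3  55.6]
top bar_point 0.88 331.0 214.3 [512.2  56.8  15. ]
top stop_face 0.86 354.4 210.6 [521.4  -8.6  10.6]
top blank 0.94 378.0 192.8 [566.  -72.6  45.4]
top blank_front 0.97 378.5 191.1 [570.5 -74.   46.6]
top blank_rear 0.97 378.7 192.9 [565.7 -74.5  45.4]
top jig 0.9 352.5 208.9 [525.4  -2.9  22.2]
top pencil 0.57 349.1 244.0 [429.3   8.2   1.1]
top spare_block 0.92 356.9 164.7 [646.3 -17.7  36.5]
side mouth 0.61 337.3 222.1 [516.3  55.   21.7]
side lift_bar 0.65 339.8 217.0 [507.  92.  57.]
side bar_point 0.86 340.7 215.3 [504.9  59.   48. ]
side stop_face 0.76 338.0 223.0 [512.3 112.6  45.8]
side blank 0.63 323.7 204.4 [565.4 -31.8  48.2]
side blank_front 0.61 325.0 202.1 [561.8 -50.   49.3]
side blank_rear 0.61 342.1 217.6 [500.1  73.   46.2]
side jig 0.59 339.3 223.8 [508.2 113.6  43.5]
side pencil 0.52 358.9 222.1 [444.6   3.9  -2.2]
side spare_block 0.59 298.2 215.9 [647.6  29.8  32.5]
```

```bash
python3 - <<'E'
from h import *
a=cv2.imread("pics/top0.png")[130:270,250:450]; b=cv2.imread("pics/side0.png")[130:290,220:460]
cv2.imwrite("pics/crop_top.png",cv2.resize(a,None,fx=4,fy=4,interpolation=3))
cv2.imwrite("pics/crop_side.png",cv2.resize(b,(780,520),interpolation=3))
E
```

```text
(no output)
```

View pics/crop_top.png

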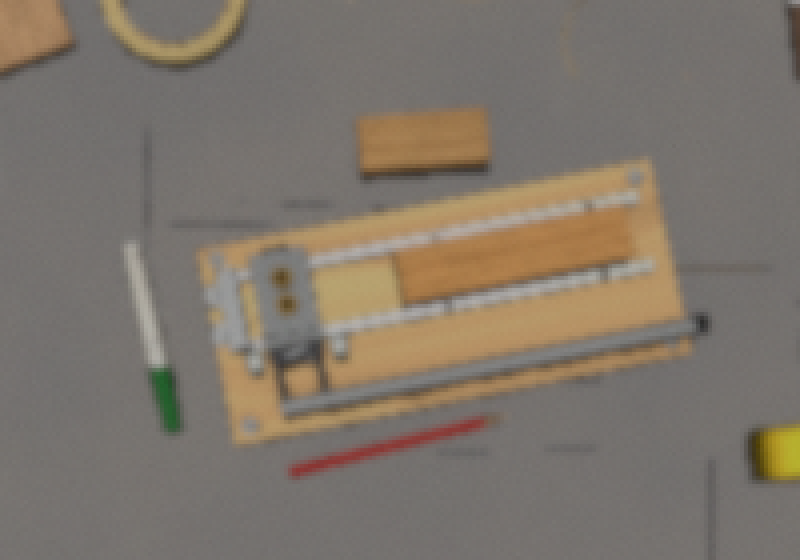

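View pics/top0.png

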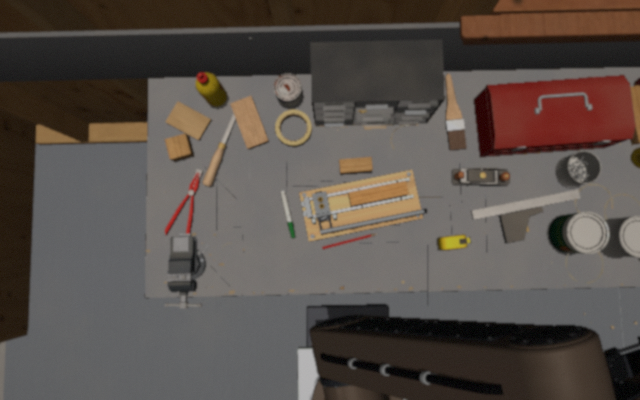

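The top view shows the jig with the feed direction pointing left in the image (world +y), about 10° off the y axis. The blank is at about (378,193), the lift bar runs from (321,232) to (425,211), and the leaf is at about (321,205). I'll move above the rear of the blank and look from closer.

Request:
jog_arm:
  motion:
    - [0,0,0,30,-20,0,64]
    - [0,0,0,30,-20,0,64]
    - [0,0,0,30,-20,0,64]
    - [0,0,0,30,-20,0,64]
    - [0,0,0,30,-20,0,64]
    - [0,0,0,30,-20,0,64]
    - [0,0,0,30,-20,0,64]
    - [0,0,0,30,-20,0,64]
    - [0,0,0,30,-20,0,64]
    - [0,0,0,30,-20,0,64]

```text
t: 2.35
eef_pos: [408.4, -322.3, 292.4]
tcp_rot: [3.141, -0.0, 0.286]
ft_force: [-0.7, -1.1, -0.6]
opening: 0.672
grip_force: 0.0
```

Request:
jog_arm:
  motion:
    - [0,0,0,30,-20,0,64]
    - [0,0,0,30,-20,0,64]
    - [0,0,0,30,-20,0,64]
    - [0,0,0,30,-20,0,64]
    - [0,0,0,30,-20,0,64]
    - [0,0,0,24,-20,0,64]
    - [0,0,-10,0,0,0,64]
    - [0,0,-10,0,0,0,64]
    - [0,0,-10,0,0,0,64]
    - [0,0,-10,0,0,0,64]

```text
t: 3.6
eef_pos: [540.8, -158.9, 292.3]
tcp_rot: [3.141, 0.0, 0.99]
ft_force: [0.1, 0.1, -0.6]
opening: 0.67
grip_force: 0.0
```

Request:
jog_arm:
  motion:
    - [0,0,-10,0,0,0,64]
    - [0,0,-10,0,0,0,64]
    - [0,0,-10,0,0,0,64]
    - [0,0,-10,0,0,0,64]
    - [0,0,-4,0,0,0,64]
    - [0,0,0,0,0,0,64]
    - [0,0,0,0,0,0,64]

```text
t: 4.47
eef_pos: [540.8, -159.0, 292.3]
tcp_rot: [3.142, 0.0, 1.75]
ft_force: [0.1, 0.3, -1.1]
opening: 0.672
grip_force: 0.0
```

```bash
python3 - <<'E'
from h import *
s=env.state();print(s["t"],s["eef_pos"],s["tcp_rot"],s["opening"],s["ft_force"])
c=env.read_camera("wrist");cv2.imwrite("pics/w1.png",c["color"][:,:,::-1]);np.savez("w1.npz",**c)
for t in("mouth","lift_bar","bar_point","stop_face","blank","blank_front","blank_rear"):
    for q in env.recognise("wrist",t)[:1]:
        u,v=q["location"];print(t,q["score"],u,v,px2w(c,u,v).round(1))
E
```

```text
4.475 [ 540.79653273 -159.01292502  292.26417743] [3.14150508e+00 1.50575960e-04 1.75022932e+00] 0.6716100282098929 [ 0.10190861  0.28685781 -1.05094646]
mouth 0.76 327.6 94.8 [526.9 -58.5  13. ]
lift_bar 0.78 293.8 101.3 [494.6 -75.6  62.1]
bar_point 0.59 295.7 105.3 [497.1 -79.1  62.2]
stop_face 0.79 328.5 91.7 [527.3 -54.6   9.9]
blank 0.76 360.5 102.7 [563.1 -63.6  48.7]
blank_front 0.93 356.2 99.6 [557.8 -61.5  50.5]
```

View pics/w1.png

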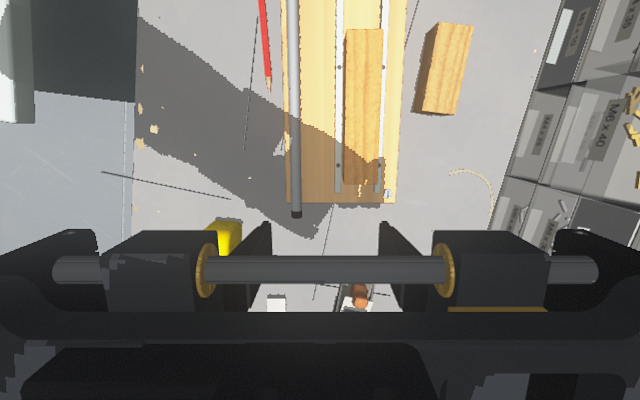

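The wrist view has image up as jig +x. The bar is at column ~296 with its rear end at row 215, and the blank runs from row ~30 (front) to ~185 (rear). I'll fit both from depth.

```bash
python3 - <<'E'
from h import *
c=dict(np.load("w1.npz"));P=cloud(c);Z=c["z_map"]
v,u=np.mgrid[:400,:640]
m=(Z>0)&(v<205)&(u>335)&(u<395)&(P[...,2]>44)&(P[...,2]<56)
Q=P[m];print("blank top z",np.median(Q[:,2]),len(Q))
r=cv2.minAreaRect(Q[:,:2].astype(np.float32));print(r,cv2.boxPoints(r))
m=(Z>0)&(v<218)&(u>280)&(u<310)&(P[...,2]>50)
B=P[m];l=cv2.fitLine(B[:,:2].astype(np.float32),cv2.DIST_HUBER,0,.01,.01).ravel();print("bar",l,np.degrees(np.arctan2(l[1],l[0])),B[:,2].max(),np.percentile(B[:,2],90))
d=l[:2]*np.sign(l[1]);n=np.array([-d[1],d[0]])
t=(B[:,:2]-l[2:])@d;print("bar rear end",l[2:]+d*t.min(), np.percentile((B[:,:2]-l[2:])@n,[1,99]))
ctr=np.array(r[0]);print("blank ctr off bar in jig y",(ctr-l[2:])@n)
# rails/base edges: profile across at several heights
al=(P[...,:2]-l[2:])@d; ac=(P[...,:2]-l[2:])@n
zz=P[...,2];k=(Z>0)&(zz>16)&(zz<27)&(v<200)&(u>330)&(u<395)
h,e=np.histogram(ac[k],np.arange(-110,-30,2));print(list(zip(e.astype(int),h)))
k=(Z>0)&(zz>7)&(zz<16)&(v<205)&(u>275)&(u<405)
print("base y range",np.percentile(ac[k],[.5,99.5]),"base rear along",np.percentile(al[k],.3), "bar rear along",t.min(), "blank along",[((p-l[2:])@d) for p in cv2.boxPoints(r)])
E
```

```text
blank top z 49.08643574203751 5554
((566.5357055664062, -71.45574951171875), (38.21044158935547, 159.18429565429688), 10.405240058898926) [[ 533.3696       3.3769228]
 [ 562.11975   -153.18958  ]
 [ 599.7018    -146.28842  ]
 [ 570.95166     10.278076 ]]
bar [ 1.7736134e-01 -9.8414582e-01  4.9551587e+02 -8.2576134e+01] -79.78389 64.31376250852531 61.810768574015924
bar rear end [ 516.4508677  -198.74063385] [-5.33079168  6.34045285]
blank ctr off bar in jig y -71.86620140399486
[(np.int64(-110), np.int64(0)), (np.int64(-108), np.int64(0)), (np.int64(-106), np.int64(0)), (np.int64(-104), np.int64(0)), (np.int64(-102), np.int64(41)), (np.int64(-100), np.int64(324)), (np.int64(-98), np.int64(333)), (np.int64(-96), np.int64(130)), (np.int64(-94), np.int64(80)), (np.int64(-92), np.int64(0)), (np.int64(-90), np.int64(0)), (np.int64(-88), np.int64(0)), (np.int64(-86), np.int64(0)), (np.int64(-84), np.int64(0)), (np.int64(-82), np.int64(0)), (np.int64(-80), np.int64(0)), (np.int64(-78), np.int64(0)), (np.int64(-76), np.int64(0)), (np.int64(-74), np.int64(0)), (np.int64(-72), np.int64(0)), (np.int64(-70), np.int64(0)), (np.int64(-68), np.int64(0)), (np.int64(-66), np.int64(0)), (np.int64(-64), np.int64(0)), (np.int64(-62), np.int64(0)), (np.int64(-60), np.int64(0)), (np.int64(-58), np.int64(0)), (np.int64(-56), np.int64(0)), (np.int64(-54), np.int64(77)), (np.int64(-52), np.int64(215)), (np.int64(-50), np.int64(340)), (np.int64(-48), np.int64(323)), (np.int64(-46), np.int64(348)), (np.int64(-44), np.int64(125)), (np.int64(-42), np.int64(0)), (np.int64(-40), np.int64(0)), (np.int64(-38), np.int64(0)), (np.int64(-36), np.int64(0)), (np.int64(-34), np.int64(0))]
base y range [-121.00143351   17.60864226] base rear along -111.63519545180128 bar rear along -118.03586190740324 blank along [np.float32(77.87655), np.float32(-81.306885), np.float32(-81.18074), np.float32(78.002686)]
```

Request:
jog_arm:
  motion:
    - [0,0,0,-17.7,5.4,30,64]
    - [0,0,0,0,0,35,64]
    - [0,0,0,0,0,35,64]
    - [0,0,0,0,0,30,64]
    - [0,0,0,0,0,8,64]
    - [0,0,0,0,0,0,64]
    - [0,0,0,0,0,0,64]

```text
t: 5.75
eef_pos: [549.7, -175.6, 155.4]
tcp_rot: [3.14, 0.001, 1.752]
ft_force: [-0.1, -0.1, 0.4]
opening: 0.673
grip_force: 0.0
```

```bash
python3 - <<'E'
from h import *
s=env.state();print(s["t"],s["eef_pos"],s["tcp_rot"],s["opening"],s["ft_force"])
c=env.read_camera("wrist");cv2.imwrite("pics/w2.png",c["color"][:,:,::-1]);np.savez("w2.npz",**c)
E
```

```text
5.75 [ 549.71223998 -175.60634789  155.40921549] [3.14013759e+00 1.10498390e-03 1.75191212e+00] 0.6734723396052286 [-0.13267061 -0.11440952  0.43493578]
```

View pics/w2.png

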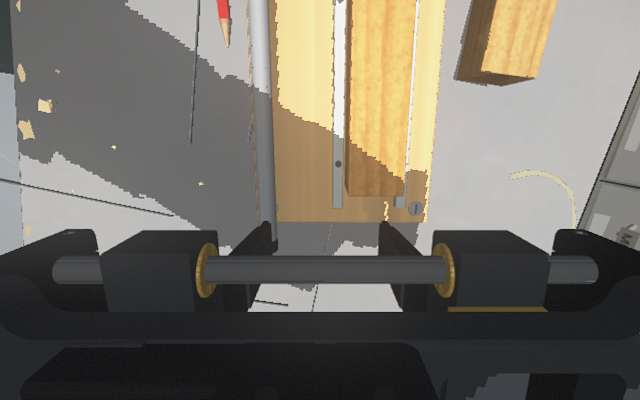

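The left fingertip (col ~268, row 222) is over the bar (col ~268), and the right one (col ~380) is behind the blank's rear face (cols 345–405, row ~195). Next I press the bar down.

Request:
jog_arm:
  motion:
    - [0,0,0,0,0,8,64]
    - [0,0,0,0,0,8,64]
    - [0,0,0,0,0,7,64]
    - [0,0,0,0,0,7,64]
    - [0,0,0,0,0,7,64]
    - [0,0,0,0,0,7,64]
    - [0,0,0,0,0,0,64]
    - [0,0,0,0,0,0,64]

```text
t: 6.8
eef_pos: [550.3, -175.8, 110.7]
tcp_rot: [3.139, 0.002, 1.752]
ft_force: [3.1, 0.3, 7.9]
opening: 0.673
grip_force: 4.0
```

```bash
python3 - <<'E'
from h import *
s=env.state();print(s["t"],s["eef_pos"],s["tcp_rot"],s["opening"],s["ft_force"],s["moment"])
c=env.read_camera("wrist");a=c["color"][:,:,::-1]
d=env.read_camera("side");b=cv2.resize(d["color"][130:290,220:460,::-1],(640,427),interpolation=3)
cv2.imwrite("pics/w3.png",cv2.resize(np.vstack([a[:260],b[:330]]),(640,590)));np.savez("w3.npz",**c);np.savez("s3.npz",**d)
E
```

```text
6.8 [ 550.33754699 -175.76060389  110.67785423] [3.13895847e+00 1.67243544e-03 1.75182669e+00] 0.6728573547578907 [3.06002049 0.27577773 7.92604436] [ 0.02284688 -0.45556707 -0.04311389]
```

View pics/w3.png

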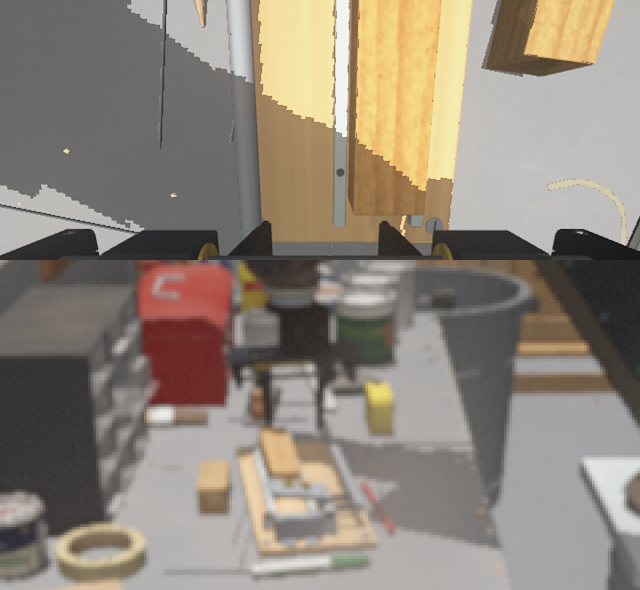

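```bash
cat >> h.py <<'E'
l0=np.array([495.52,-82.58]);d=np.array([-.17736,.98415]);n=np.array([-d[1],d[0]])
def ja(p): # jig x,y (approx)
    q=np.asarray(p)[...,:2]-l0; return np.stack([q@d-137.2,q@n+72.8],-1)
E
python3 - <<'E'
from h import *
for f in("w1","w3"):
    c=dict(np.load(f+".npz"));P=cloud(c);J=ja(P);z=P[...,2];Z=c["z_map"];v,u=np.mgrid[:400,:640]
    m=(Z>0)&(v<215)&(J[...,1]>62)&(J[...,1]<86)&(J[...,0]<-120)&(J[...,0]>-215)&(z>18)
    print(f,"bar y",np.percentile(J[m][:,1],[2,50,98]),"top z",np.percentile(z[m],[50,95,99]))
    b=(Z>0)&(v<225)&(abs(J[...,1])<15)&(z>44)&(z<56)&(J[...,0]<-100)
    print(" blank rear x",np.percentile(J[b][:,0],.2),"y", np.percentile(J[(Z>0)&(v<225)&(abs(J[...,1])<25)&(z>46)&(z<56)&(J[...,0]<-150)][:,1],[1,99]))
s=env.state();e=s["eef_pos"];print("tcp jig",ja(e))
E
```

```text
w1 bar y [67.63015636 72.86563894 78.99767667] top z [60.41029191 62.08656591 62.66064096]
 blank rear x -218.2923238928733 y [-17.61479547  19.64351239]
w3 bar y [70.72457942 75.20427831 81.48621023] top z [42.52999585 44.0973366  44.60019942]
 blank rear x -218.24818178448152 y [-17.70599704  19.37258909]
tcp jig [-238.6075919    35.39721607]
```

```bash
python3 - <<'E'
from h import *
c=dict(np.load("w2.npz"));P=cloud(c);J=ja(P)-ja([549.71,-175.6]);z=P[...,2]-155.4;Z=c["z_map"]
m=(Z>0)&(abs(J[...,0])<14)&(z<-15)&(z>-82)&(abs(J[...,1])<62)
for s in(1,-1):
  for a in range(-82,-15,6):
    k=m&(z>=a)&(z<a+6)&(J[...,1]*s>0)
    if k.sum()>3: q=J[k];print(s,a,k.sum(),"x",np.percentile(q[:,0],[2,98]).round(1),"y",np.percentile(q[:,1],[2,98]).round(1))
a=c["color"][190:300,200:420,::-1];cv2.imwrite("pics/f.png",cv2.resize(a,None,fx=3.5,fy=3.5,interpolation=2))
E
```

```text
1 -82 39 x [-8.1 11.3] y [30.8 35.1]
1 -76 89 x [-7.8 11.5] y [30.7 34.9]
1 -70 99 x [-5.4 11.5] y [30.8 36.5]
1 -64 104 x [-2.2 11.4] y [30.8 37.5]
1 -58 111 x [ 0.3 11.7] y [30.8 38. ]
1 -52 119 x [ 2.8 11.7] y [30.8 38.4]
1 -46 128 x [-9.5 11.7] y [30.7 39.3]
1 -40 146 x [-9.9 11.7] y [30.7 39.9]
1 -34 163 x [-10.   11.9] y [30.7 41. ]
1 -28 178 x [-10.9   0.5] y [30.6 32.7]
1 -22 126 x [-9.4  3.8] y [32.1 32.7]
1 -16 22 x [-6.7  5.3] y [32.2 32.8]
-1 -82 36 x [-8.1 11.4] y [-36.8 -33. ]
-1 -76 91 x [-7.7 11.6] y [-37.3 -32.8]
-1 -70 93 x [-5.2 11.7] y [-38.8 -32.9]
-1 -64 110 x [-2.  11.8] y [-39.4 -32.9]
-1 -58 108 x [ 0.6 11.8] y [-40.1 -32.9]
-1 -52 118 x [ 2.6 11.8] y [-40.7 -32.9]
-1 -46 123 x [-9.4 11.8] y [-41.3 -32.9]
-1 -40 153 x [-9.9 11.9] y [-41.9 -32.9]
-1 -34 161 x [-10.1  11.9] y [-43.  -32.9]
-1 -28 174 x [-10.7   1.3] y [-34.8 -32.8]
-1 -22 125 x [-9.7  3.8] y [-34.9 -34.2]
-1 -16 23 x [-6.1  5.5] y [-34.9 -34.2]
```

View pics/f.png

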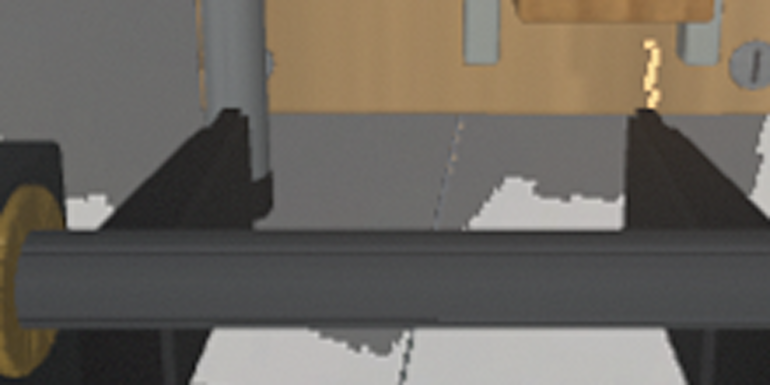

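The fingertips taper to about 4 mm, so the tip sat inside the bar rather than on top of it. Rod top is only down to z≈44 with the tips at 33. I'll lift, widen the opening to 70, shift outward and press again.

Request:
jog_arm:
  motion:
    - [0,0,0,0,0,-10,64]
    - [0,0,0,0,0,-15,64]
    - [0,0,0,0,0,-14,64]
    - [0,0,0,0,-3.5,0,70]
    - [0,0,0,0,0,0,70]
    - [0,0,0,0,0,0,70]
    - [0,0,0,0,0,0,70]

```text
t: 7.78
eef_pos: [545.7, -176.1, 148.8]
tcp_rot: [-3.141, -0.0, 1.752]
ft_force: [0.1, 0.4, -0.4]
opening: 0.734
grip_force: 0.0
```

```bash
cat >> h.py <<'E'
def chk(name):
    s=env.state();e=s["eef_pos"];print("t",s["t"],"tcp",e.round(1),"jig",ja(e).round(1),"rot",s["tcp_rot"].round(4),"open",s["opening"]*95.1,"F",s["ft_force"].round(1))
    c=env.read_camera("wrist");np.savez(name+".npz",**c);cv2.imwrite(f"pics/{name}.png",c["color"][:,:,::-1])
    P=cloud(c);J=ja(P);z=P[...,2];Z=c["z_map"];x0=ja(e)[0]
    m=(Z>0)&(J[...,1]>62)&(J[...,1]<86)&(J[...,0]<x0+110)&(J[...,0]>x0+25)&(z>18)&(z<66)
    print("bar y",np.percentile(J[m][:,1],[2,50,98]).round(1),"top z",np.percentile(z[m],[50,95,99]).round(1))
    b=(Z>0)&(abs(J[...,1])<15)&(z>44)&(z<56)&(J[...,0]>x0+9)&(J[...,0]<x0+150)
    if b.sum()>50:print("blank rear x",np.percentile(J[b][:,0],.2).round(1),"front visible",np.percentile(J[b][:,0],99.8).round(1))
    for sg in(1,-1):
        R=J-ja(e);k=(Z>0)&(abs(R[...,0])<14)&(z-e[2]<-72)&(z-e[2]>-80)&(R[...,1]*sg>25)&(R[...,1]*sg<50)
        if k.sum()>5:print("tip",sg,np.percentile(J[k][:,1],[2,98]).round(1))
E
python3 -c "
from h import *
chk('w4')"
```

```text
t 7.775 tcp [ 545.7 -176.1  148.8] jig [-238.1   40. ] rot [-3.1410e+00 -3.0000e-04  1.7518e+00] open 69.79009587058788 F [ 0.1  0.4 -0.4]
bar y [67.4 72.1 78.3] top z [60.4 62.  62.5]
blank rear x -218.8 front visible -103.1
tip 1 [73.8 78.4]
tip -1 [-0.1  4.3]
```

Request:
jog_arm:
  motion:
    - [0,0,0,0,0.8,6,70]
    - [0,0,0,0,0,7,70]
    - [0,0,0,0,0,6,70]
    - [0,0,0,0,0,6,70]
    - [0,0,0,0,0,6,70]
    - [0,0,0,0,0,6,70]
    - [0,0,0,0,0,0,70]
    - [0,0,0,0,0,0,70]

```text
t: 8.82
eef_pos: [545.8, -175.7, 112.0]
tcp_rot: [-3.139, -0.001, 1.752]
ft_force: [-4.0, 0.0, 8.6]
opening: 0.735
grip_force: 4.2
```

```bash
python3 -c "
from h import *
chk('w5')"
```

```text
t 8.825 tcp [ 545.8 -175.7  112. ] jig [-237.8   39.8] rot [-3.1394e+00 -1.1000e-03  1.7520e+00] open 69.92147661390796 F [-4.   0.   8.6]
bar y [69.1 73.8 80.2] top z [32.5 34.1 34.7]
blank rear x -227.6 front visible -116.0
tip 1 [70.4 78.1]
tip -1 [-0.2  4.2]
```

Rod top is at z≈34 (leaf about 0.72 rad), with the finger on top of the bar. Next I slide and push.

Request:
jog_arm:
  motion:
    - [0,0,0,2,1.2,0,70]
    - [0,0,0,4,0,0,70]
    - [0,0,0,5,0,0,70]
    - [0,0,0,6,0,0,70]
    - [0,0,0,6,0,0,70]
    - [0,0,0,6,0,0,70]
    - [0,0,0,6,0,0,70]
    - [0,0,0,6,0,0,70]
    - [0,0,0,6,0,0,70]
    - [0,0,0,6,0,0,70]

```text
t: 10.12
eef_pos: [540.5, -124.9, 113.4]
tcp_rot: [3.136, 0.005, 1.753]
ft_force: [6.6, -8.4, 9.5]
opening: 0.736
grip_force: 5.8
```

```bash
python3 -c "
from h import *
chk('w6')"
```

```text
t 10.125 tcp [ 540.5 -124.9  113.4] jig [-186.9   36. ] rot [3.1355 0.0047 1.7528] open 69.98462467855151 F [ 6.6 -8.4  9.5]
bar y [69.6 74.3 80.7] top z [34.4 36.  36.6]
blank rear x -176.9 front visible -65.1
tip 1 [69.4 79.3]
tip -1 [-0.6 -0.1]
```

View pics/w6.png

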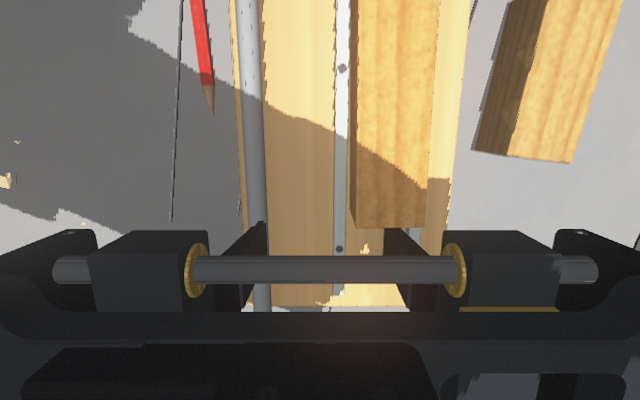

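The blank (cols 350–435, rear at row 228) sits straight in the channel and is moving with the finger. The bar finger is still on the bar but drifting about 2 mm inward, so I'll correct that and continue.

Request:
jog_arm:
  motion:
    - [0,0,0,4,-1.2,0.8,70]
    - [0,0,0,6,-0.6,0.5,70]
    - [0,0,0,6,0,0,70]
    - [0,0,0,6,0,0,70]
    - [0,0,0,6,0,0,70]
    - [0,0,0,6,0,0,70]

```text
t: 10.92
eef_pos: [532.1, -91.7, 111.9]
tcp_rot: [3.137, 0.004, 1.753]
ft_force: [2.9, -9.7, 10.9]
opening: 0.736
grip_force: 5.9
```

```bash
python3 -c "
from h import *
chk('w7')"
```

```text
t 10.925 tcp [532.1 -91.7 111.9] jig [-152.6   38.4] rot [3.1369 0.0037 1.7527] open 70.02958177950862 F [ 2.9 -9.7 10.9]
bar y [69.  73.7 80.1] top z [32.1 33.8 34.4]
blank rear x -142.5 front visible -31.3
tip 1 [70.5 78.2]
tip -1 [1.9 2.4]
```

Request:
jog_arm:
  motion:
    - [0,0,0,6,0,0,70]
    - [0,0,0,6,0,0,70]
    - [0,0,0,6,0,0,70]
    - [0,0,0,5,0,0,70]
    - [0,0,0,4,0,0,70]
    - [0,0,0,2,0,0,70]

```text
t: 11.72
eef_pos: [526.7, -62.9, 111.8]
tcp_rot: [3.137, 0.003, 1.753]
ft_force: [2.9, -9.3, 11.9]
opening: 0.736
grip_force: 5.9
```

Request:
jog_arm:
  motion:
    - [0,0,0,2,0,0,70]
    - [0,0,0,2,0,0,70]

```text
t: 11.98
eef_pos: [526.4, -60.4, 111.9]
tcp_rot: [3.136, 0.005, 1.752]
ft_force: [1.2, -32.9, 10.0]
opening: 0.741
grip_force: 18.0
```

```bash
python3 -c "
from h import *
chk('w8')"
```

```text
t 11.975 tcp [526.4 -60.4 111.9] jig [-120.9   38.5] rot [3.1363 0.0049 1.7519] open 70.45820419778252 F [  1.2 -32.9  10. ]
bar y [69.  73.7 80.1] top z [32.1 33.7 34.3]
blank rear x -110.6 front visible 0.3
tip 1 [70.5 77.6]
tip -1 [1.9 2.2]
```

The push force jumped to 33 N with the rear at -110.6, so the blank is home. I back off, then let the bar up.

Request:
jog_arm:
  motion:
    - [0,0,0,-3,0,0,70]
    - [0,0,0,-4,0,0,70]
    - [0,0,0,-4,0,0,70]
    - [0,0,0,0,0,0,70]
    - [0,0,0,0,0,-4,70]
    - [0,0,0,0,0,-4,70]
    - [0,0,0,0,0,-4,70]
    - [0,0,0,0,0,-4,70]
    - [0,0,0,0,0,-4,70]
    - [0,0,0,0,0,-4,70]

```text
t: 13.28
eef_pos: [526.3, -68.8, 134.7]
tcp_rot: [-3.141, -0.0, 1.752]
ft_force: [0.8, 0.4, 0.7]
opening: 0.735
grip_force: 0.0
```

Request:
jog_arm:
  motion:
    - [0,0,0,0,0,-10,70]
    - [0,0,0,0,0,-20,70]
    - [0,0,0,-10,0,-30,70]
    - [0,0,0,-20,0,-30,70]
    - [0,0,0,-20,0,-30,70]
    - [0,0,0,-20,0,-20,70]
    - [0,0,0,0,0,0,70]
    - [0,0,0,0,0,0,70]

```text
t: 14.28
eef_pos: [538.5, -137.1, 274.2]
tcp_rot: [-3.141, -0.001, 1.752]
ft_force: [-0.3, -0.3, -0.1]
opening: 0.734
grip_force: 0.0
```

```bash
python3 - <<'E'
from h import *
chk('w9')
c=dict(np.load("w9.npz"));P=cloud(c);J=ja(P);z=P[...,2];Z=c["z_map"]
b=(Z>0)&(abs(J[...,1])<14)&(z>44)&(z<56)&(J[...,0]>-125)
print("rear",np.percentile(J[b][:,0],[.2,1,99.8]),"y",np.percentile(J[(Z>0)&(abs(J[...,1])<24)&(z>46)&(z<54)&(J[...,0]>-105)&(J[...,0]<-30)][:,1],[1,99]),"z",np.median(z[b]))
l=(Z>0)&(J[...,0]>5)&(J[...,0]<35)&(abs(J[...,1])<18)
print("leaf z",l.sum(),np.median(z[l]) if l.any() else None)
t=env.read_camera("top");a=t["color"][150:250,280:440,::-1];a=cv2.resize(a,(640,400),interpolation=3)
cv2.imwrite("pics/end.png",cv2.resize(np.vstack([a,c["color"][:230,:,::-1]]),(600,590)))
E
```

```text
t 14.275 tcp [ 538.5 -137.1  274.2] jig [-198.5   40.2] rot [-3.1406e+00 -7.0000e-04  1.7517e+00] open 69.8505560969325 F [-0.3 -0.3 -0.1]
bar y [70.8 75.9 82. ] top z [48.8 50.6 51.2]
blank rear x -109.9 front visible -48.6
tip 1 [74.1 78.5]
tip -1 [0.1 4.5]
rear [-109.9258991  -109.0198059   -17.90599199] y [-16.34405771  20.75560049] z 49.11935902620411
leaf z 0 None
```

View pics/end.png

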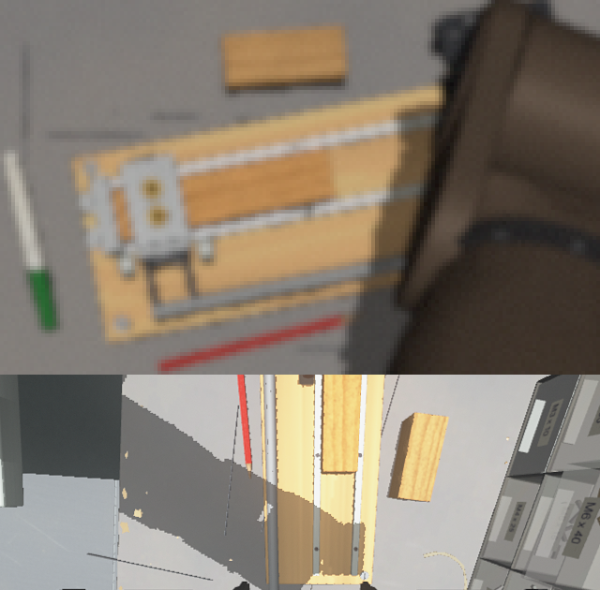

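The blank lies under the closed leaf and reaches the stop: wood shows between the leaf and the stop block at about (122,212). The rear is at jig x ≈ -110, and the bar height matches a leaf angle of about 0.3 rad. The gripper is clear, so I'm handing in.

```bash
python3 -c "
from cell import env
print(env.job_done())"
```

```text
the job is handed in; nothing more can be done
None
```

The job is handed in at about t = 14 s; the judge returned no verdict. By my last measurements the blank is home against the end stop (rear at jig x ≈ -110 mm), the leaf is closed on it at about 0.3 rad, and the arm is clear.

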